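# Slide the kettle to the other ring and clamp it with the bar

### The job

Slide the kettle sideways across the hob from the wide ring to the narrow ring, keeping it flat on the glass all the way: do not lift or tip it. Then draw the sliding bar at the back of the hob towards you, pushing the kettle along, until you feel that it presses the kettle firmly against the stop rail in front (about 10 N, never roughly), and let go, leaving the kettle on the narrow ring snug between rail and bar. Do not disturb the things beside the hob.

Things in the scene. Friction and masses are not known exactly. Their poses are not given: they have to be found in the camera images.
- hob: Flat fixed table-top hob, 325 (x) by 490 mm (y), black glass top 30 mm above the worktop. x away from the robot, y left, z up; origin at worktop level between the rings, whose centres are at x = -4, y = +-115 mm. Near side: stop rail along y, 14 mm thick, 26 to 40 mm above the glass, locked anew each time: its kettle face is at x = -97 to -115 mm, unmeasured. Tracks at y = +-232 mm.
- wide_ring: Thin grey ring printed on the glass, 206 mm across, with a cross in the middle; the kettle starts on it. Either left or right. Origin at its centre on the glass. Flat, nothing to feel.
- narrow_ring: Thin grey ring printed on the glass, 140 mm across, with a cross in the middle; the kettle's goal. Origin at its centre on the glass. Flat, nothing to feel.
- kettle: Grey steel kettle, smooth base, 0.5 to 0.9 kg, 189 mm across near the base, walls nearly upright up to 50 mm, 234 mm high, with a black bail handle over the top. Origin on the underside, 19 mm from the base's centre; z up; the handle lies in its y-z plane; the short spout points to +y and reaches 130 mm from the centre, more than 60 mm above the base.
- kettle_base (a point): Centre of the kettle's round underside (the kettle's radius about it is 94 mm, within 2 mm); axes as the kettle's.
- kettle_grip (a point): Point in the top of the kettle's handle, 219 mm above its underside and about 15 mm below the top of the handle; the handle there is 26 mm wide along its x and runs along its y; axes as the kettle's.
- bar (a joint): Slide of the retaining bar, m: 0 with the bar at the back (away from the robot), growing as the bar is pulled along the hob's -x towards the stop rail, up to 0.08. It moves with a little friction (about 3 N) and stays where it is left.
- bar_mid (a point): Middle of the sliding bar: straight flat steel bar along the hob's y, 16 mm thick (x), 22 mm high (24 to 46 mm above the glass; this point is at 35 mm), 436 mm long between two end blocks on the tracks. It can be gripped, or pulled from behind, anywhere along it that is clear of the kettle. Axes as the hob's.
- mug: White mug, 97 mm high, standing to the right of the hob; leave alone. Origin on the underside.
- canister: Cream canister with a lid, 92 mm across, 120 mm high, right of the hob; leave alone. Origin centre of the underside.
- salt: Glass salt shaker, 44 mm across, 90 mm high, right of the hob; leave alone. Origin centre of the underside.
- spice: Spice jar, 46 mm across, 98 mm high, right of the hob; leave alone. Origin centre of the underside.

How it is judged:
On the way, in this order (a step that is already met when the one before it is completed fails the run):
1. the kettle has been slid to the narrow ring, its base centre within 25 mm of the ring's centre, and stands still (horizontal distance between kettle_base and narrow_ring below 0.025 m and linear speed of kettle below 0.02 m/s), for 0.2 s.
2. the bar presses the kettle with 4.5 N or more (more than it takes to slide it: the rail holds it) (contact force between bar and kettle above 4.5 N), for 0.2 s.
At the end, for the whole second after the job is handed in: The kettle stands still and upright (0.05 rad) on the glass, its base centre within 27 mm of the narrow ring's centre, and no more than 106.5 mm from the bar's middle line (the bar is against the kettle) (horizontal distance between kettle_base and narrow_ring below 0.027 m and x of kettle_base in the frame of bar_mid above -0.1065 m and angle between kettle's own z axis and vertical below 0.05 rad and linear speed of kettle below 0.01 m/s and z of kettle in the frame of hob below 0.033 m); the robot touches nothing.
It fails at once if the kettle is lifted more than 5 mm off the glass (z of kettle in the frame of hob above 0.035 m).
It fails at once if the kettle is tipped by more than 0.12 rad (angle between kettle's own z axis and vertical above 0.12 rad).
It fails at once if the bar squeezes the kettle with more than 25 N (contact force between bar and kettle above 25 N).
It fails at once if the mug, canister, salt shaker or spice jar is moved more than 20 mm (distance of any of mug, canister, salt, spice from where it was at the start of the episode above 0.02 m).
It also fails if it takes over 67 s, if anything falls off the work surface, if the arm or the gripper's body presses on something with over 40 N, if the wrist force passes 120 N, or if a joint passes its speed limit or range.

### The arm

A 6-joint arm with a two-finger parallel gripper is mounted at the origin on the work surface; the furniture and walls round the work are solid. World frame = base frame: x ahead of the robot, y to its left, z up, the work surface at z = 0. Lengths are in m, angles in rad, forces in N, time in s.
With the tool pointing down it reaches from about 0.3 to 0.75 m from the base axis. Payload 8.5 kg.
Tool frame: the origin (TCP) lies on the centre line of the jaws, within the pads' length; the fingertips stand 25 mm ahead of it and the grasp point (between the pads) lies 6 mm ahead of it; z points along the fingers, y is the line along which they close (so a half turn about z gives the same grasp; the last joint's range is limited). The gripper opens to 88 mm and grips with 3 to 60 N. Pads are 18 mm wide; open, the fingers measure 123 mm over their backs; the gripper's body (75 mm by 187 mm) begins 45 mm behind the grasp point.
Start: joints at [1.066, 0.381, 1.297, -0, 1.464, -0.215], TCP at [0.157, 0.527, 0.264] pointing down, gripper open.
Joint ranges: [-3.11, 3.11], [-0.89, 2.33], [0.22, 2.48], [-1.42, 4.56], [0.17, 2.85], [-2.88, 2.88]. Speed limits (rad/s): [2.39, 2.39, 3.14, 3.14, 3.14, 3.14].

### API

Orientations are given as a unit quaternion [w, x, y, z].
In Python, from bench import * gives the robot as it stands.
- The arm moves only by the tool move_arm, never from a script. Its argument "plan" is a list that holds one entry, the list of rows, each a list of 4 numbers: the shift along the world's x, y, z in mm, then the turn about the world's z in rad. A call has exactly 5 rows; each row shifts and turns the commanded pose from where the row before left it; what a row does not reach is not made up. A row lasts 1/8 s, in which the tool goes at most 62.5 mm and 10.7 degrees, less where a joint would pass 70% of its speed; a pose out of reach is approached as far as the arm can. A call is refused whole if a number of a shift passes 62.5 or a number of a turn 0.188, either way. A call with a gripper value outside its range is refused whole. "jaw" is the opening, from 0 (shut) to 1 (fully open), set as the call begins (left out, the last holds). The fingers move at their own pace and stop on an object; the grip force is fixed at half the most. Time passes only in rows, so rows that do not move let the fingers close, or fill a call up. It gives the time, the measured TCP pose, the force, the opening and the grip force at its end, in the units of the state.
- sense(): the state, without advancing time (a new reading comes with each control period).
- camera(name): name is "scene" or "side" or "wrist"; returns a dict with "image" (384x512x3 uint8, red, green, blue), "fx", "fy", "cx", "cy" (pixels), "origin" and "attitude" of the camera in the world. Camera axes: x right, y down, z forward; pixel columns grow to the right and rows downward; lengths in m; the calibration is good to about 2 mm. A picture is of the moment at which its call begins. There is no depth.
- finish_job(): hands the job in; it is judged then, once.
The state is a dict: "time": time; "qpos": joint angles; "qd": joint speeds; "joint_torque": joint torques, N m; "position": TCP position; "tcp_rot": TCP orientation; "ft_force": force on the tool from outside, world axes, zero at the start; "moment": the same for the moment, N m; "gripper_width": finger opening in m; "grip_force": force on a finger pad.
Only numpy, scipy, OpenCV 4.12 (cv2) and the standard library are available. Lean on these libraries where they do the work, as an engineer would, in place of code of your own. Each camera call takes 0.05 s, during which the arm holds its last target. There are 200 camera calls.

## Working session

There is one attempt and no reset: what is moved stays moved. The work goes in short steps, Python scripts to look and compute and a tool call to move; the robot and the scene stay as the last step left them, time stands still between calls to the robot, and variables do not carry over. Pictures are saved under pics/ and viewed, at most 10 in all, crops included, and the job is handed in when it is done.

Besides the shell and the picture viewer there is one more tool, called after ">>>" by a JSON object that holds its "op" and its "data", one argument or row to a line. move_arm: Moves the arm, as the interface text tells. Its arguments: {"type":"object","properties":{"plan":{"type":"array"},"jaw":{"type":"number"}},"required":["plan"]}

```bash
mkdir -p pics; ls; cat > h.py <<'E'
from bench import *
import numpy as np, cv2
def shot(n,f):
    c=camera(n); cv2.imwrite('pics/'+f+'.png',c['image'][:,:,::-1]); np.save('pics/'+f+'.npy',c,allow_pickle=True); return c
def load(f): return np.load('pics/'+f+'.npy',allow_pickle=True).item()
def rot(a):
    a=np.array(a,float)
    if a.shape==(3,3): return a
    from scipy.spatial.transform import Rotation as R
    return R.from_quat([a[1],a[2],a[3],a[0]]).as_matrix()
def ray(c,u,v):
    d=rot(c['attitude'])@np.array([(u-c['cx'])/c['fx'],(v-c['cy'])/c['fy'],1.]); return np.array(c['origin']),d/np.linalg.norm(d)
def plane(c,u,v,z):
    o,d=ray(c,u,v); return o+d*(z-o[2])/d[2]
def tri(c1,p1,c2,p2):
    o1,d1=ray(c1,*p1);o2,d2=ray(c2,*p2)
    s=np.linalg.lstsq(np.stack([d1,-d2],1),o2-o1,rcond=None)[0]
    a=o1+d1*s[0];b=o2+d2*s[1]; return (a+b)/2,np.linalg.norm(a-b)
def proj(c,p):
    q=rot(c['attitude']).T@(np.array(p)-c['origin']); return np.array([c['fx']*q[0]/q[2]+c['cx'],c['fy']*q[1]/q[2]+c['cy']])
E
python3 - <<'E'
from h import *
for n in ['scene','side','wrist']:
    c=shot(n,n+'0'); print(n,c['fx'],c['fy'],c['cx'],c['cy'],c['origin'],c['attitude'])
print(sense())
a=cv2.imread('pics/scene0.png');b=cv2.imread('pics/side0.png')
E
```

```text
pics
scene 430.92783924469495 430.92783924469495 250.7804254638096 189.03949905023583 [0.08653821 0.53603656 0.85915093] [ 0.11752124 -0.2361798   0.87713179 -0.40130747]
side 488.80944193783097 488.80944193783097 259.2146509088278 186.40905203533552 [0.25620701 0.90272642 1.20110734] [ 0.0425396  -0.10269997  0.9134753  -0.39141536]
wrist 320.4499628377905 320.4499628377905 257.4156972528377 183.55350060164983 [0.08312971 0.54868749 0.38381036] [0.11962119 0.79270835 0.59118679 0.08833129]
{'time': 0.15, 'qpos': array([ 1.06570807e+00,  3.81080705e-01,  1.29800039e+00,  3.41430939e-05,
        1.46358748e+00, -2.15306847e-01]), 'qd': array([-1.03769967e-03,  4.43811735e-04, -5.51926941e-03, -7.12204798e-04,
       -2.86511016e-04, -1.31864324e-05]), 'joint_torque': array([ 2.45630341e-03, -4.38077581e+01, -2.24617767e+01,  7.13767461e-02,
        3.43518471e-02, -6.19657021e-05]), 'position': array([0.15707524, 0.52692137, 0.26328749]), 'tcp_rot': array([-2.05492334e-04,  1.44386074e-01,  9.89521284e-01, -4.97455631e-04]), 'ft_force': array([ 0.04308259,  0.41831649, -0.12958014]), 'moment': array([-0.0251546 , -0.00311919, -0.01877822]), 'grip_force': 0.0, 'gripper_width': 0.08821941678804292}
```

View pics/scene0.png

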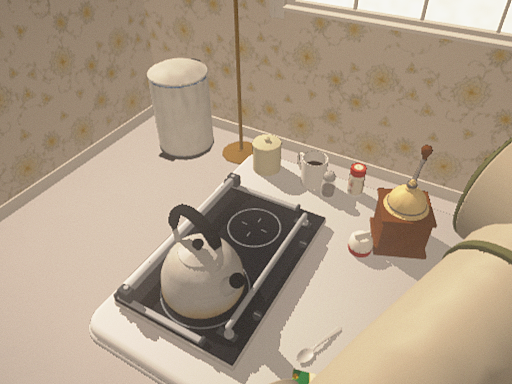

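View pics/side0.png

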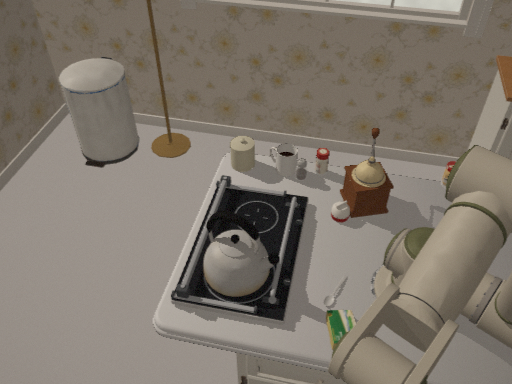

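The scene view shows the kettle on the left (wide) ring at about (202,280), the narrow ring at (256,228), the bar running (120,295)–(235,182) and the rail (230,333)–(306,218). The side view agrees. I'll zoom in on both.

```bash
python3 - <<'E'
from h import *
a=cv2.imread('pics/scene0.png')[168:368,90:350]; cv2.imwrite('pics/sz.png',cv2.resize(a,None,fx=3,fy=3,interpolation=cv2.INTER_CUBIC))
a=cv2.imread('pics/side0.png')[172:322,165:320]; cv2.imwrite('pics/dz.png',cv2.resize(a,None,fx=4,fy=4,interpolation=cv2.INTER_CUBIC))
E
```

```text
(no output)
```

View pics/sz.png

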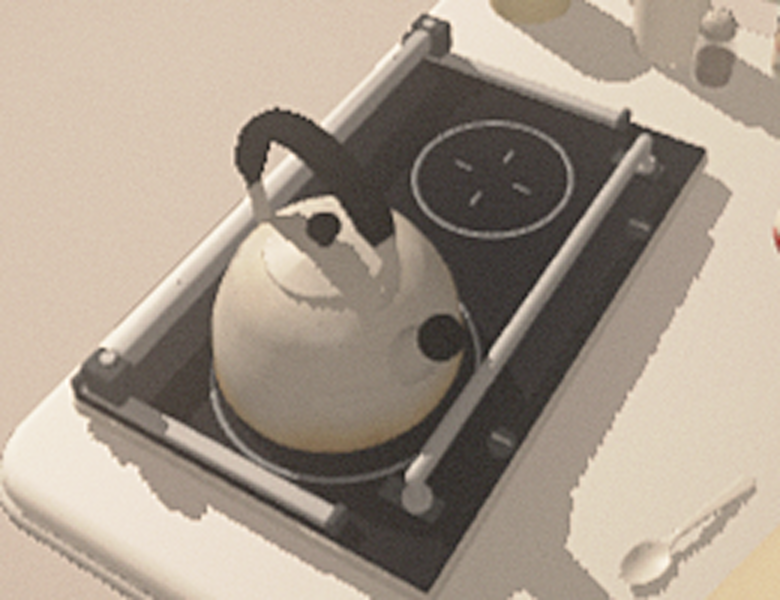

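View pics/dz.png

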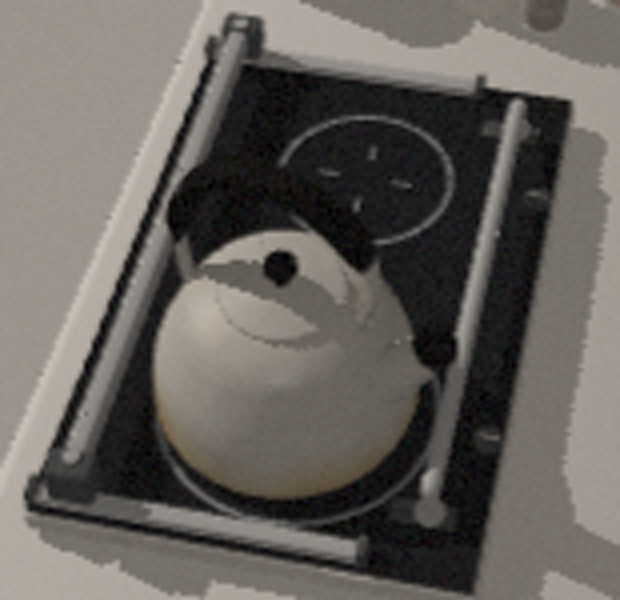

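The zoomed scene shows the narrow ring's cross at (491,177), hob corners at (707,152), (430,590) and (75,395), and the kettle's spout pointing towards the rail. The zoomed side view has the cross at (365,178) and corners at (572,100), (473,592) and (27,507).

```bash
cat >> h.py <<'E'
S=lambda x,y:((x+.5)/3-.5+90,(y+.5)/3-.5+168)
D=lambda x,y:((x+.5)/4-.5+165,(y+.5)/4-.5+172)
E
python3 - <<'E'
from h import *
np.set_printoptions(precision=4,suppress=True)
s=load('scene0');d=load('side0')
P={'narrow':((491.5,177),(365,178)),'nearR':((707,152),(572,100)),'nearL':((430,590),(473,592)),'farL':((75,395),(27,507)),
'knob':((322,228),(281,266)),'handleFarEnd':((245,150),(178,205)),'spout':((441,337),(436,349)),'railR':((640,145),(518,105)),'railL':((417,480),(430,480)),
'handleNearEndBlack':((384,243),(366,265)), 'barblockR':((430,22),(237,22)),'barblockL':((107,356),(70,457))}
R={}
for k,(a,b) in P.items():
    p,e=tri(s,S(*a),d,D(*b)); R[k]=p; print(k,p,round(e,4), plane(s,*S(*a),.03),plane(d,*D(*b),.03)) 
nl,nr,fl=R['nearL'],R['nearR'],R['farL']
print(np.linalg.norm(nr-nl),np.linalg.norm(fl-nl),np.arctan2(*(nl-nr)[[1,0]])-np.pi/2,np.arctan2(*(fl-nl)[[1,0]]))
E
```

```text
narrow [ 0.5044 -0.1577  0.0311] 0.0031 [ 0.5057 -0.1607  0.03  ] [ 0.5041 -0.1567  0.03  ]
nearR [ 0.3538 -0.2927  0.0218] 0.0007 [ 0.3513 -0.2851  0.03  ] [ 0.3531 -0.2839  0.03  ]
nearL [0.349  0.1897 0.0192] 0.0038 [0.347  0.1925 0.03  ] [0.3471 0.1981 0.03  ]
farL [0.6661 0.1977 0.0266] 0.0036 [0.6651 0.1974 0.03  ] [0.6638 0.2016 0.03  ]
knob [0.5118 0.0648 0.1736] 0.0022 [ 0.6017 -0.0355  0.03  ] [ 0.547  -0.0508  0.03  ]
handleFarEnd [0.5876 0.0508 0.2023] 0.0026 [ 0.7202 -0.0785  0.03  ] [ 0.6442 -0.0942  0.03  ]
spout [0.3981 0.0889 0.1473] 0.0055 [0.4513 0.0117 0.03  ] [0.4126 0.002  0.03  ]
railR [ 0.3913 -0.2221  0.0742] 0.002 [ 0.4081 -0.2634  0.03  ] [ 0.3968 -0.2677  0.03  ]
railL [0.3883 0.1416 0.063 ] 0.0048 [0.3991 0.1277 0.03  ] [0.3935 0.117  0.03  ]
handleNearEndBlack [0.4495 0.0749 0.2025] 0.0021 [ 0.5457 -0.0479  0.03  ] [ 0.4825 -0.0666  0.03  ]
barblockR [ 0.6448 -0.2789  0.0676] 0.0046 [ 0.6726 -0.3211  0.03  ] [ 0.6571 -0.3147  0.03  ]
barblockL [0.6343 0.1819 0.0766] 0.0055 [0.6692 0.1579 0.03  ] [0.6484 0.1552 0.03  ]
0.4824472166839953 0.31720565548583174 0.009845662212228712 0.025046429962499794
```

```bash
python3 - <<'E'
from h import *
from scipy.optimize import least_squares
np.set_printoptions(precision=4,suppress=True)
s=load('scene0');d=load('side0')
A=[plane(s,*S(*p),.034) for p in [(318,453),(250,425),(400,428)]]
B=[plane(d,*D(*p),.034) for p in [(285,498),(200,468),(365,475)]]
for L in (A,B,A+B):
    L=np.array(L)[:,:2]; r=least_squares(lambda c:np.hypot(*(L-c).T)-.094,[.51,.06]); print('base',r.x,r.fun*1000)
# handle mid from top arch outline midpoints (mid of black band), triangulated: scene mid vs side mid
for a,b in [((300,128),(265,178)),((345,170),(325,205)),((262,125),(205,185))]: print(tri(s,S(*a),d,D(*b)))
print(sense()['time'])
E
```

```text
base [0.5163 0.0618] [ 2.252  -1.4532 -1.3706]
base [0.509  0.0642] [ 0.7884 -0.4812 -0.5299]
base [0.5132 0.0629] [-0.1575 -2.033  -4.6983  3.0343 -1.2418  3.498 ]
(array([0.5192, 0.0655, 0.2651]), np.float64(0.007560424929929433))
(array([0.477 , 0.0739, 0.2559]), np.float64(0.004415404645113506))
(array([0.5652, 0.0539, 0.2359]), np.float64(0.008998100425224163))
0.15
```

>>> {"op": "move_arm", "data": {
  "plan": [
    [[60,-60,20,0.117],[60,-60,20,0],[60,-60,20,0],[60,-60,10,0],[50,-60,0,0]]
  ]
}}

```text
time: 0.78
position: [0.3714, 0.3045, 0.3145]
tcp_rot: [0.0, 0.086, 0.996, 0.0]
ft_force: [1.4, 0.2, -0.9]
gripper_width: 0.0881
grip_force: 0.0
```

>>> {"op": "move_arm", "data": {
  "plan": [
    [[0,0,0,0],[0,0,0,0],[0,0,0,0],[0,0,0,0],[0,0,0,0]]
  ]
}}

```text
time: 1.4
position: [0.3697, 0.3066, 0.3141]
tcp_rot: [0.0, 0.086, 0.996, 0.0]
ft_force: [0.2, 0.3, -0.2]
gripper_width: 0.0883
grip_force: 0.0
```

>>> {"op": "move_arm", "data": {
  "plan": [
    [[29,-40,5,0],[29,-45,5,0],[29,-47,5,0],[29,-50,6,0],[28,-50,0,0]]
  ]
}}

```text
time: 2.02
position: [0.5149, 0.0727, 0.3356]
tcp_rot: [0.001, 0.086, 0.996, 0.0]
ft_force: [1.2, -0.2, -0.2]
gripper_width: 0.0879
grip_force: 0.0
```

```bash
python3 - <<'E'
from h import *
print(sense()['position'])
c=shot('wrist','w1')
d=sense(); R=rot(d['tcp_rot'])
for p in [(.514,.065,.264),(.512,.063,.18)]: print(proj(c,p))
g=d['position']
for t in (-.044,.044): print('finger',proj(c,g+R@np.array([0,t,.025])))
E
```

```text
[0.51489501 0.07267462 0.33557602]
[245.82401021 210.75512542]
[246.46487317 173.65445421]
finger [162.73479486 249.57574792]
finger [334.8150877  250.12907294]
```

View pics/w1.png

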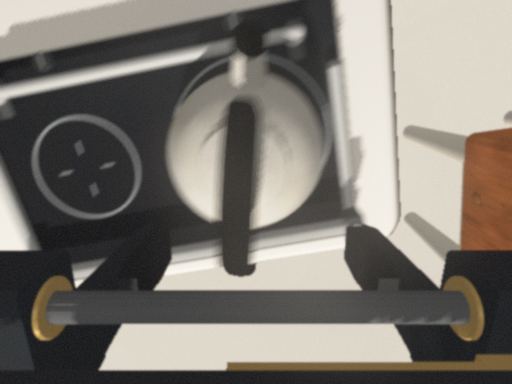

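The wrist view shows the handle running (243,100)–(237,275), between the fingertips at columns 163 and 335. The jaws are aligned with it, but it sits a little left of centre.

```bash
python3 - <<'E'
from h import *
np.set_printoptions(precision=4,suppress=True)
c=shot('wrist','w2');print(sense()['position'],c['origin'],load('w1')['origin'])
im=c['image'].astype(int).max(2)
for v in range(105,270,15):
    m=np.where(im[v,200:290]<60)[0]+200
    print(v,m.min(),m.max(),plane(c,m.mean(),v,.255)[:2],plane(c,m.mean(),v,.2)[:2]) if len(m) else 0
E
```

```text
[0.5161 0.0703 0.3343] [0.4415 0.0812 0.455 ] [0.4387 0.0856 0.4561]
105 238 270 [0.4527 0.0766] [0.4558 0.0753]
120 238 269 [0.4615 0.0747] [0.467  0.0729]
135 239 268 [0.4708 0.0741] [0.4789 0.0722]
150 249 266 [0.4805 0.0746] [0.4913 0.0728]
210 202 202 [0.514 0.03 ] [0.534  0.0159]
```

>>> {"op": "move_arm", "data": {
  "plan": [
    [[0,-4,0,0],[0,0,0,0],[0,0,0,0],[0,0,0,0],[0,0,0,0]]
  ]
}}

```text
time: 2.75
position: [0.514, 0.0704, 0.3351]
tcp_rot: [0.0, 0.086, 0.996, -0.0]
ft_force: [0.9, -1.0, 1.3]
gripper_width: 0.0884
grip_force: 0.0
```

```bash
python3 - <<'E'
from h import *
np.set_printoptions(precision=4,suppress=True)
c=shot('wrist','w3');print(sense()['position'],c['origin'])
im=c['image'].astype(int).max(2)
for v in range(105,270,15):
    m=np.where(im[v,215:290]<90)[0]+215
    if len(m): print(v,m.min(),m.max(),plane(c,np.median(m),v,.255)[:2],plane(c,np.median(m),v,.2)[:2])
E
```

```text
[0.514  0.0703 0.3351] [0.4379 0.0834 0.4557]
105 235 266 [0.4488 0.0772] [0.4517 0.0755]
120 232 267 [0.4575 0.075 ] [0.4629 0.0727]
135 231 266 [0.4665 0.0727] [0.4744 0.0698]
150 230 266 [0.4759 0.0707] [0.4863 0.0672]
165 229 265 [0.4854 0.0683] [0.4984 0.0642]
180 229 264 [0.4952 0.0662] [0.5109 0.0615]
195 228 263 [0.5053 0.0637] [0.5238 0.0582]
210 227 262 [0.5157 0.0611] [0.537  0.0549]
225 215 289 [0.5267 0.0604] [0.5511 0.0541]
240 226 260 [0.5375 0.056 ] [0.5647 0.0484]
255 227 258 [0.5489 0.0535] [0.5793 0.0453]
```

View pics/w3.png

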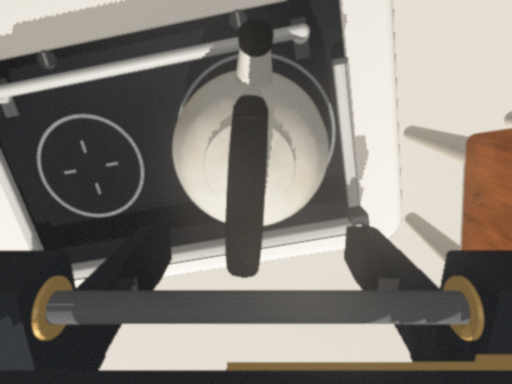

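The handle is still and crosses x=0.513 at y≈0.062, 9 mm right of the TCP. I'll correct that and go down.

>>> {"op": "move_arm", "data": {
  "plan": [
    [[-1,-9,0,-0.04],[0,0,-20,0],[0,0,-30,0],[0,0,-24,0],[0,0,-5,0]]
  ]
}}

```text
time: 3.42
position: [0.5127, 0.0607, 0.255]
tcp_rot: [-0.001, 0.107, 0.994, -0.0]
ft_force: [-0.4, 0.5, 0.2]
gripper_width: 0.0881
grip_force: 0.0
```

>>> {"op": "move_arm", "data": {
  "plan": [
    [[0,0,0,0],[0,0,0,0],[0,0,0,0],[0,0,0,0],[0,0,0,0]]
  ]
}}

```text
time: 4.05
position: [0.5131, 0.0611, 0.2562]
tcp_rot: [0.0, 0.106, 0.994, 0.0]
ft_force: [0.1, -0.2, 0.0]
gripper_width: 0.0881
grip_force: 0.0
```

>>> {"op": "move_arm", "data": {
  "plan": [
    [[0,0,0,0],[0,0,0,0],[0,0,0,0],[0,0,0,0],[0,0,0,0]]
  ],
  "jaw": 0
}}

```text
time: 4.68
position: [0.5131, 0.0611, 0.2561]
tcp_rot: [0.0, 0.106, 0.994, -0.0]
ft_force: [-0.3, 0.5, -0.0]
gripper_width: 0.0402
grip_force: 0.0
```

>>> {"op": "move_arm", "data": {
  "plan": [
    [[0,0,0,0],[0,0,0,0],[0,0,0,0],[0,0,0,0],[0,0,0,0]]
  ]
}}

```text
time: 5.3
position: [0.5131, 0.0612, 0.256]
tcp_rot: [-0.0, 0.106, 0.994, 0.0]
ft_force: [0.4, 0.9, -1.7]
gripper_width: 0.0254
grip_force: 30.0
```

>>> {"op": "move_arm", "data": {
  "plan": [
    [[0,-2,0,0],[0,-4,0,0],[0,-6,0,0],[0,-8,0,0],[0,-8,0,0]]
  ]
}}

```text
time: 5.92
position: [0.5131, 0.0324, 0.256]
tcp_rot: [-0.0, 0.106, 0.994, -0.0]
ft_force: [0.3, 0.7, -2.2]
gripper_width: 0.0255
grip_force: 30.0
```

>>> {"op": "move_arm", "data": {
  "plan": [
    [[0,-10,0,0],[0,-12,0,0],[0,-12,0,0],[-1,-12,0,0],[-1,-10,0,0]]
  ]
}}

```text
time: 6.55
position: [0.511, -0.0238, 0.256]
tcp_rot: [-0.0, 0.106, 0.994, -0.0]
ft_force: [0.4, 0.8, -3.6]
gripper_width: 0.0251
grip_force: 30.0
```

>>> {"op": "move_arm", "data": {
  "plan": [
    [[0,-10,0,0],[0,-12,0,0],[-1,-12,0,0],[0,-12,0,0],[-1,-10,0,0]]
  ]
}}

```text
time: 7.18
position: [0.5091, -0.0798, 0.256]
tcp_rot: [-0.0, 0.106, 0.994, -0.0]
ft_force: [0.8, 0.3, -5.1]
gripper_width: 0.0254
grip_force: 30.0
```

>>> {"op": "move_arm", "data": {
  "plan": [
    [[0,-12,0,0],[0,-14,0,0],[-1,-14,0,0],[0,-14,0,0],[0,-10,0,0]]
  ]
}}

```text
time: 7.8
position: [0.5081, -0.1439, 0.256]
tcp_rot: [-0.0, 0.106, 0.994, -0.0]
ft_force: [-0.3, 1.0, -5.3]
gripper_width: 0.0249
grip_force: 30.0
```

>>> {"op": "move_arm", "data": {
  "plan": [
    [[0,-9,0,0],[0,-6,0,0],[0,-2,0,0],[0,0,0,0],[0,0,0,0]]
  ]
}}

```text
time: 8.43
position: [0.5081, -0.1596, 0.2561]
tcp_rot: [0.0, 0.106, 0.994, 0.0]
ft_force: [-0.4, -0.2, -6.5]
gripper_width: 0.0251
grip_force: 30.0
```

>>> {"op": "move_arm", "data": {
  "plan": [
    [[0,0,-0.5,0],[0,0,0,0],[0,0,0,0],[0,0,0,0],[0,0,0,0]]
  ]
}}

```text
time: 9.05
position: [0.5082, -0.1598, 0.256]
tcp_rot: [0.0, 0.106, 0.994, 0.0]
ft_force: [-0.8, 2.7, 1.9]
gripper_width: 0.0256
grip_force: 29.9
```

```bash
python3 - <<'E'
from h import *
s=shot('scene','scene1');d=shot('side','side1')
a=cv2.imread('pics/scene1.png')[150:300,170:370]; b=cv2.imread('pics/side1.png')[150:300,180:380]
o=np.hstack([cv2.resize(x[:, :133 if 0 else 200],None,fx=2,fy=4,interpolation=cv2.INTER_CUBIC) for x in (a,b)]); cv2.imwrite('pics/z1.png',o)
E
```

```text
(no output)
```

View pics/z1.png

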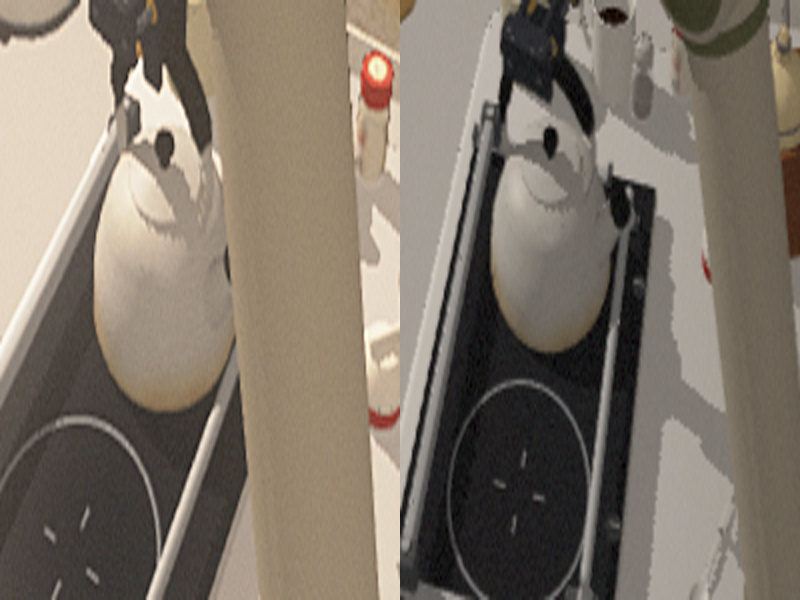

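The scene and side views show the kettle flat near the narrow ring, and the exposed wide ring's cross at (520,491) in the right half of the picture.

```bash
python3 - <<'E'
from h import *
from scipy.optimize import least_squares
np.set_printoptions(precision=4,suppress=True)
s=load('scene1');d=load('side1')
f=lambda x,y:(180+(x-399.5)/2-.25,150+y/4-.4)
g=lambda x,y:(170+x/2-.25,150+y/4-.4)
w1=plane(d,*f(520,491),.03);w2=plane(s,*g(67,545),.03); print('wide',w1,w2,tri(s,g(67,545),d,f(520,491)))
print('knob',tri(s,g(165,148),d,f(549,141)))
for c,h,P in ((s,g,[(165,412),(125,385),(205,392)]),(d,f,[(550,353),(512,330),(590,330)])):
    L=np.array([plane(c,*h(*p),.034)[:2] for p in P]); r=least_squares(lambda q:np.hypot(*(L-q).T)-.094,[.51,-.16]); print('base',r.x,r.fun*1000)
E
```

```text
wide [0.4988 0.0725 0.03  ] [0.5105 0.0652 0.03  ] (array([0.4965, 0.0823, 0.0514]), np.float64(0.009324368485043037))
knob (array([ 0.5096, -0.1635,  0.1653]), np.float64(0.0031683291381735907))
base [ 0.5049 -0.1632] [ 2.6258 -1.5373 -1.6124]
base [ 0.5048 -0.1549] [ 0.4239 -0.2858 -0.2756]
```

>>> {"op": "move_arm", "data": {
  "plan": [
    [[0,0,0,0],[0,0,0,0],[0,0,0,0],[0,0,0,0],[0,0,0,0]]
  ],
  "jaw": 1
}}

```text
time: 9.78
position: [0.5081, -0.16, 0.2555]
tcp_rot: [-0.0, 0.106, 0.994, -0.0]
ft_force: [-1.1, -0.2, -0.1]
gripper_width: 0.0728
grip_force: 0.0
```

>>> {"op": "move_arm", "data": {
  "plan": [
    [[0,0,0,0],[0,0,5,0],[0,0,25,0],[0,0,35,0],[0,0,40,0]]
  ]
}}

```text
time: 10.4
position: [0.5079, -0.1598, 0.3618]
tcp_rot: [-0.0, 0.106, 0.994, 0.0]
ft_force: [0.4, -0.9, -0.2]
gripper_width: 0.0882
grip_force: 0.0
```

```bash
python3 - <<'E'
from h import *
c=shot('wrist','w4');s=sense();print(s['position'],s['qpos'])
E
```

```text
[ 0.50862713 -0.16018357  0.36739836] [-5.27219809e-01  2.95143700e-01  1.13142895e+00 -1.13075966e-04
  1.70630229e+00 -1.88530459e+00]
```

View pics/w4.png

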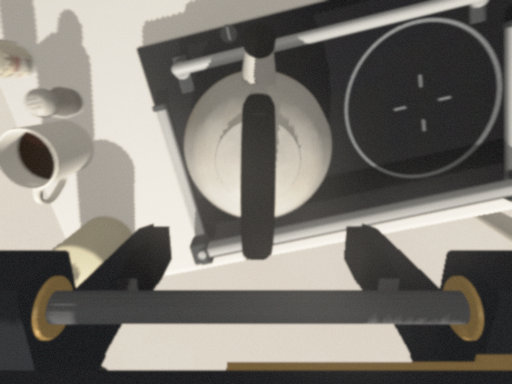

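The wrist view shows the kettle upright and clear of the gripper over the narrow ring, with the bar at the bottom, (200,250) to (512,190). Next I measure the bar.

```bash
python3 - <<'E'
from h import *
np.set_printoptions(precision=4,suppress=True)
for n,U,V in (('side1',(180,240),(225,240,255)),('scene1',(150,230),(210,225,240))):
    c=load(n); g=c['image'].mean(2)
    for v in V: print(n,v,g[v,U[0]:U[1]].astype(int))
E
```

```text
side1 225 [155 157 156 158 156 154 157 154 158 155 158 158 171 200 195 189 183 182
 182 181 162  64  35  56 114 154 148 142 129  94  86  65  29  31  39  29
  27  28  19  22  26  19  17  23  16  14  16  25  38  78 110 112 114 114
 114 113 113 113 113 115]
side1 240 [158 157 159 156 157 159 178 199 192 182 183 182 184 181 161  63  28  41
 104 154 146 143 129  91  83  62  32  26  27  31  19  23  29  23  15  20
  18  18  16   2  20  19  22  22  16  27  33  26  32  32  24  26  31  27
  31  32  31  27  26  26]
side1 255 [198 195 188 181 182 181 183 179 165  81  32  33 100 154 148 145 130  95
  89  73  33  28  29  28  32  32  26  30  22  18  20  32  51  70  50  21
  11  18  24  20  33  28  27  30  34  28  27  32  35  35  36  33  26  33
  30  27  31  31  30  31]
scene1 210 [214 213 212 213 214 213 212 214 212 213 211 212 211 213 211 214 212 213
 214 210 211 215 211 214 213 211 212 212 211 212 212 212 212 213 210 212
 215 212 215 212 210 213 211 210 213 233 244 239 224 215 211 208 182 144
 134 136 135 135 125 100  84  79  87  85  79  83  74  99 201 213 206 203
 200 192 193 194 193 190 194 195]
scene1 225 [211 213 212 210 213 213 212 213 211 210 213 211 212 211 212 212 212 214
 209 212 213 211 211 211 213 214 213 211 207 210 232 245 242 233 219 213
 211 200 170 137 130 133 132 137 128  99  84  82  80  83  84  82  85  80
  79  80  79  79  79  75  70  71  69  69  67  69  77 146 162 165 171 167
 165 166 167 167 168 164 160 165]
scene1 240 [211 211 211 211 210 210 211 208 212 214 210 211 214 213 191 212 246 245
 238 229 215 212 205 188 160 132 132 132 130 133 127 102  81  79  84  84
  81  81  81  80  84  81  78  78  82  76  71  69  69  68  63  65  65  66
  68  64  67  67  67  63  67  67  68  75  73  71  69  69  72  71  68  67
  70 103 123 124 131 131 132 130]
```

>>> {"op": "move_arm", "data": {
  "plan": [
    [[20,40,0,0.1],[25,45,0,0.1],[30,45,0,0.03],[30,45,0,0],[30,45,0,0]]
  ],
  "jaw": 0
}}

```text
time: 11.08
position: [0.6438, 0.0617, 0.3608]
tcp_rot: [0.0, -0.009, 1.0, -0.0]
ft_force: [0.1, -0.8, 0.9]
gripper_width: 0.0402
grip_force: 0.0
```

```bash
python3 - <<'E'
from h import *
np.set_printoptions(precision=4,suppress=True)
d=load('side1');s=load('scene1')
for c,L in ((d,[(203.5,208.7,225),(197.5,202.7,240),(191.5,196.7,255)]),(s,[(194.6,202.5,210),(179.5,188,225),(165.2,173.8,240)])):
    for a,b,v in L: print(plane(c,a,v,.076)[:2],plane(c,b,v,.076)[:2])
# height check: rear-edge line intersected from the two views (planes through camera)
def pl(c,p,q):
    o,x=ray(c,*p);_,y=ray(c,*q);n=np.cross(x,y);return n/np.linalg.norm(n),o
n1,o1=pl(d,(203.5,225),(191.5,255));n2,o2=pl(s,(194.6,210),(165.2,240))
A=np.array([n1,n2,[0,1,0]]);print(np.linalg.solve(A,[n1@o1,n2@o2,.05]))
print(sense()['position'])
E
```

```text
[ 0.6432 -0.0427] [ 0.6276 -0.0463]
[0.6426 0.0187] [0.6275 0.0152]
[0.642  0.0767] [0.6273 0.0734]
[ 0.6494 -0.098 ] [ 0.6311 -0.1084]
[ 0.6499 -0.0336] [ 0.631  -0.0444]
[0.6486 0.0253] [0.6301 0.0148]
[0.6368 0.05   0.0924]
[0.6438 0.0617 0.3608]
```

The bar's rear face is at x≈0.645 and its top at z≈0.08, which is consistent with the text. I'll go down behind it.

>>> {"op": "move_arm", "data": {
  "plan": [
    [[20,0,-20,0],[10,0,-50,0],[0,0,-55,0],[0,0,-55,0],[0,0,-40,0]]
  ]
}}

```text
time: 11.7
position: [0.6725, 0.0602, 0.1382]
tcp_rot: [-0.001, -0.009, 1.0, 0.0]
ft_force: [0.6, 0.7, -0.5]
gripper_width: 0.0007
grip_force: 0.0
```

>>> {"op": "move_arm", "data": {
  "plan": [
    [[0,0,0,0],[0,0,0,0],[0,0,0,0],[0,0,0,0],[0,0,0,0]]
  ]
}}

```text
time: 12.32
position: [0.6732, 0.0601, 0.1412]
tcp_rot: [0.0, -0.009, 1.0, -0.0]
ft_force: [0.6, -0.9, 0.0]
gripper_width: 0.0004
grip_force: 0.0
```

>>> {"op": "move_arm", "data": {
  "plan": [
    [[0,0,-20,0],[0,0,-20,0],[0,0,-15,0],[0,0,-9,0],[0,0,0,0]]
  ]
}}

```text
time: 12.95
position: [0.673, 0.0601, 0.0762]
tcp_rot: [-0.0, -0.009, 1.0, 0.0]
ft_force: [0.3, -0.2, 0.1]
gripper_width: 0.0006
grip_force: 0.0
```

>>> {"op": "move_arm", "data": {
  "plan": [
    [[-3,0,0,0],[-3,0,0,0],[-3,0,0,0],[-3,0,0,0],[-2,0,0,0]]
  ]
}}

```text
time: 13.58
position: [0.6589, 0.0601, 0.0767]
tcp_rot: [0.0, -0.009, 1.0, -0.0]
ft_force: [-0.7, 0.2, 0.7]
gripper_width: 0.0006
grip_force: 0.0
```

>>> {"op": "move_arm", "data": {
  "plan": [
    [[-3,0,0,0],[-3,0,0,0],[-3,0,0,0],[-3,0,0,0],[-2,0,0,0]]
  ]
}}

```text
time: 14.2
position: [0.645, 0.06, 0.0766]
tcp_rot: [0.0, -0.009, 1.0, -0.0]
ft_force: [3.5, -0.4, -1.4]
gripper_width: 0.0002
grip_force: 1.6
```

>>> {"op": "move_arm", "data": {
  "plan": [
    [[-2,0,0,0],[-2,0,0,0],[-2,0,0,0],[-2,0,0,0],[-2,0,0,0]]
  ]
}}

```text
time: 14.82
position: [0.635, 0.06, 0.0767]
tcp_rot: [0.0, -0.009, 1.0, -0.0]
ft_force: [4.0, -2.0, -0.7]
gripper_width: 0.0004
grip_force: 1.6
```

>>> {"op": "move_arm", "data": {
  "plan": [
    [[-2,0,0,0],[-1,0,0,0],[-1,0,0,0],[-1,0,0,0],[-1,0,0,0]]
  ]
}}

```text
time: 15.45
position: [0.6291, 0.0601, 0.0767]
tcp_rot: [0.0, -0.009, 1.0, -0.0]
ft_force: [3.7, -2.2, 0.7]
gripper_width: 0.0004
grip_force: 1.5
```

Bar friction reads about 3.5 N. I'll carry on gently.

>>> {"op": "move_arm", "data": {
  "plan": [
    [[-1,0,0,0],[-1,0,0,0],[-1,0,0,0],[-1,0,0,0],[-1,0,0,0]]
  ]
}}

```text
time: 16.08
position: [0.6244, 0.0601, 0.0767]
tcp_rot: [0.001, -0.009, 1.0, -0.0]
ft_force: [4.6, -3.1, -1.0]
gripper_width: 0.0003
grip_force: 2.5
```

>>> {"op": "move_arm", "data": {
  "plan": [
    [[-1,0,0,0],[-1,0,0,0],[-1,0,0,0],[-1,0,0,0],[-1,0,0,0]]
  ]
}}

```text
time: 16.7
position: [0.6195, 0.06, 0.0767]
tcp_rot: [0.001, -0.009, 1.0, -0.0]
ft_force: [4.0, -2.4, -1.6]
gripper_width: 0.0004
grip_force: 2.5
```

>>> {"op": "move_arm", "data": {
  "plan": [
    [[-0.5,0,0,0],[-0.5,0,0,0],[-0.5,0,0,0],[-0.5,0,0,0],[-0.5,0,0,0]]
  ]
}}

```text
time: 17.32
position: [0.617, 0.06, 0.0767]
tcp_rot: [0.001, -0.009, 1.0, -0.0]
ft_force: [4.4, -2.7, -0.7]
gripper_width: 0.0006
grip_force: 2.4
```

>>> {"op": "move_arm", "data": {
  "plan": [
    [[-0.4,0,0,0],[-0.4,0,0,0],[-0.4,0,0,0],[-0.4,0,0,0],[-0.4,0,0,0]]
  ]
}}

```text
time: 17.95
position: [0.615, 0.06, 0.0767]
tcp_rot: [0.001, -0.009, 1.0, -0.0]
ft_force: [5.1, -2.0, -1.1]
gripper_width: 0.0003
grip_force: 2.4
```

>>> {"op": "move_arm", "data": {
  "plan": [
    [[-0.4,0,0,0],[-0.4,0,0,0],[-0.4,0,0,0],[-0.4,0,0,0],[-0.4,0,0,0]]
  ]
}}

```text
time: 18.58
position: [0.613, 0.0599, 0.0767]
tcp_rot: [0.001, -0.009, 1.0, -0.0]
ft_force: [4.9, -2.8, -0.5]
gripper_width: 0.0005
grip_force: 2.4
```

>>> {"op": "move_arm", "data": {
  "plan": [
    [[-0.4,0,0,0],[-0.4,0,0,0],[-0.4,0,0,0],[-0.4,0,0,0],[-0.4,0,0,0]]
  ]
}}

```text
time: 19.2
position: [0.6117, 0.0599, 0.0767]
tcp_rot: [0.002, -0.008, 1.0, -0.0]
ft_force: [8.9, -1.6, -3.7]
gripper_width: 0.0004
grip_force: 4.5
```

>>> {"op": "move_arm", "data": {
  "plan": [
    [[-0.3,0,0,0],[-0.2,0,0,0],[0,0,0,0],[0,0,0,0],[0,0,0,0]]
  ]
}}

```text
time: 19.82
position: [0.6115, 0.0599, 0.0768]
tcp_rot: [0.002, -0.008, 1.0, -0.0]
ft_force: [10.4, -2.0, -3.7]
gripper_width: 0.0002
grip_force: 5.0
```

>>> {"op": "move_arm", "data": {
  "plan": [
    [[-0.4,0,0,0],[-0.4,0,0,0],[0,0,0,0],[0,0,0,0],[0,0,0,0]]
  ]
}}

```text
time: 20.45
position: [0.6113, 0.0599, 0.0768]
tcp_rot: [0.003, -0.008, 1.0, -0.0]
ft_force: [12.2, -2.3, -5.5]
gripper_width: 0.0001
grip_force: 6.3
```

>>> {"op": "move_arm", "data": {
  "plan": [
    [[-0.4,0,0,0],[0,0,0,0],[0,0,0,0],[0,0,0,0],[0,0,0,0]]
  ]
}}

```text
time: 21.08
position: [0.6112, 0.0599, 0.0768]
tcp_rot: [0.003, -0.008, 1.0, -0.0]
ft_force: [13.1, -1.7, -6.8]
gripper_width: 0.0004
grip_force: 7.0
```

>>> {"op": "move_arm", "data": {
  "plan": [
    [[0.5,0,0,0],[1,0,0,0],[2,0,0,0],[5,0,0,0],[10,0,0,0]]
  ]
}}

```text
time: 21.7
position: [0.6274, 0.0604, 0.0764]
tcp_rot: [-0.001, -0.009, 1.0, 0.0]
ft_force: [0.3, 0.1, 0.6]
gripper_width: 0.0005
grip_force: 0.0
```

>>> {"op": "move_arm", "data": {
  "plan": [
    [[15,0,0,0],[0,0,15,0],[0,0,40,0],[0,10,50,0],[0,20,40,0]]
  ]
}}

```text
time: 22.32
position: [0.6421, 0.09, 0.2248]
tcp_rot: [0.001, -0.008, 1.0, -0.0]
ft_force: [-0.3, 0.4, -0.3]
gripper_width: 0.0004
grip_force: 0.0
```

```bash
python3 - <<'E'
from h import *
from scipy.optimize import least_squares
s=shot('scene','scene2');d=shot('side','side2');print(sense()['position'])
a=cv2.imread('pics/scene2.png')[150:300,170:370]; b=cv2.imread('pics/side2.png')[150:300,180:380]
cv2.imwrite('pics/z2.png',np.hstack([cv2.resize(x,None,fx=2,fy=4,interpolation=cv2.INTER_CUBIC) for x in (a,b)]))
E
```

```text
[0.64307907 0.09180116 0.22766424]
```

View pics/z2.png

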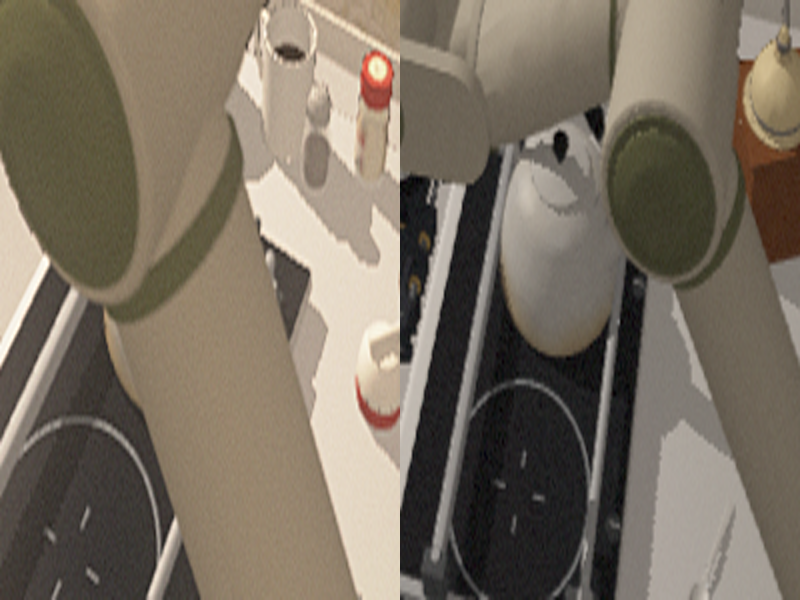

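The kettle stands upright between the bar and the rail, with its bottom edge at (558,356) in the right half of the picture. The gripper is clear of it.

```bash
python3 - <<'E'
from h import *
from scipy.optimize import least_squares
d=load('side2')
f=lambda x,y:(180+(x-399.5)/2-.25,150+y/4-.4)
L=np.array([plane(d,*f(*p),.034)[:2] for p in [(559,356),(520,333),(598,338)]]); r=least_squares(lambda q:np.hypot(*(L-q).T)-.094,[.5,-.16]); print(r.x,r.fun)
if abs(r.x[1]+.158)<.018 and abs(r.x[0]-.495)<.012: print(finish_job())
E
```

```text
[ 0.48860479 -0.15404586] [-0.00095872  0.00062235  0.0006366 ]
the job is handed in; nothing more can be done
None
```

I handed the job in at about 22 s of the 67 s; no verdict came back. The kettle stands upright about 15 mm from the narrow ring's centre by the camera, snug between rail and bar after a press of roughly 9–10 N, with the arm clear.

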